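Clamp the long drawplate in the bench vise

ROBOT

A 6-joint arm with a two-finger parallel gripper is mounted at the origin on the work surface. World frame = base frame: x ahead of the robot, y to its left, z up, the work surface at z = 0. Lengths are in m, angles in rad, forces in N, time in s.
With the tool pointing down it reaches from about 0.35 to 0.85 m from the base axis. Payload 8.1 kg.
Tool frame: the origin (TCP) lies on the centre line of the jaws, within the pads' length; the fingertips stand 22 mm ahead of it and the grasp point (between the pads) lies 3 mm ahead of it; z points along the fingers, y is the line along which they close (so a half turn about z gives the same grasp; the last joint's range is limited). The gripper opens to 93 mm and grips with 3 to 60 N. Pads are 15 mm wide; open, the fingers measure 128 mm over their backs; the gripper's body (75 mm by 188 mm) begins 65 mm behind the grasp point.
Start: joints at [1.214, 0.13, 1.488, -0, 1.523, -0.085], TCP at [0.161, 0.578, 0.241] pointing down, gripper open.
Joint ranges: [-2.96, 2.96], [-0.89, 2.26], [0.02, 2.5], [-1.34, 4.48], [0, 2.73], [-2.66, 2.66]. Speed limits (rad/s): [2.39, 2.39, 2.79, 3.14, 3.14, 3.14].

INTERFACE

Orientations are given as a rotation vector (axis times angle).
In Python, from plant import robot, camrig, ticket, telemetry gives the robot as it stands (robot), with the cameras (camrig), the job (ticket) and the readings (telemetry).
- The arm moves only by the shell command python3 inch.py 'ROWS' [FORCE]. ROWS is a JSON list of rows, 1 to 20 of them, each of 5 numbers: the finger opening in m, then dx, dy, dz in m, then a turn about the tool's z in rad; each row shifts and turns the commanded pose from where the row before left it, along the tool's axes as they then stand; what a row does not reach is not made up. A row lasts 1/10 s, in which the tool goes at most 0.05 m and 0.15 rad, less where a joint would pass 70% of its speed; a pose out of reach is approached as far as the arm can. The fingers move at their own pace and stop on an object; FORCE is the grip in N (left out, the last holds). Time passes only in rows, so rows that do not move let the fingers close. It prints the time, the measured TCP pose, the force, the opening and the grip force at its end. Input that does not fit is refused with a message, and nothing moves.
- telemetry.read_state(): the state, without advancing time (a new reading comes with each control period).
- camrig.read_camera(name): name is "side" or "top"; returns a dict with "image" (400x640x3 uint8, red, green, blue), "fx", "fy", "cx", "cy" (pixels), "R" (3x3) and "t" (3): a world point X has camera coordinates R X + t. Camera axes: x right, y down, z forward; pixel columns grow to the right and rows downward; lengths in m; the calibration is good to about 2 mm. A picture is of the moment at which its call begins. There is no depth.
- ticket.close_job(): hands the job in; it is judged then, once.
The state is a dict: "t": time; "q": joint angles; "dq": joint speeds; "joint_torque": joint torques, N m; "tool_pos": TCP position; "orientation": TCP orientation; "force": force on the tool from outside, world axes, zero at the start; "wrist_torque": the same for the moment, N m; "opening": finger opening in m; "gripper_force": force on a finger pad.
Only numpy, scipy, OpenCV 4.12 (cv2) and the standard library are available. Lean on these libraries where they do the work, as an engineer would, in place of code of your own. Each camera call takes 0.05 s, during which the arm holds its last target. There are 200 camera calls.

TASK

Take the longest of the three drawplates out of the wooden rack and stand it on its blank long edge on the vise bed, between the jaws and centred along them; set it down, do not drop it. Then turn the crank until the jaws hold the plate firmly, upright with its rows of holes above the jaws, and let go. If the jaws are too close together for the plate, crank them open first; leave everything else where it is.

Things in the scene. Friction and masses are not known exactly. Their poses are not given: they have to be found in the camera images.
- vise: Grey machine vise bolted on a hardwood block 150 (x) x 130 (y) x 55 mm high, fixed to the bench. Origin: on the bench under the middle of the block; x points from the crank end to the fixed jaw, z up. The work stands on the bed (two slideways, 72 mm wide) 95 mm above the origin. Screw axis along x at y = 0, z = 84 mm; the bed's end and bearing boss reach to x = -87 mm.
- crank (a joint): Turn of the crank, 0 to 21.9 rad: 0 = jaws shut, grows as they open, 8 mm a turn (right-hand screw). At value a the handle's middle is, in the vise's frame, at y = 45 mm x sin a, z = 84 mm + 45 mm x cos a. Starts at 4 to 24 mm jaw opening. Turning takes about 5 N at the handle; once the jaws bear on the work the pull rises by about 10 N within a tenth of a turn. It does not run back when let go.
- handle_mid (a point): Middle of the crank's black handle: a cylinder 18 mm in diameter, 48 mm long, parallel to the screw axis, 45 mm from it, standing out from the crank arm in the vise's -x direction (x = -105 to -153 mm in the vise's frame, this point at -131). It spins freely on its own pin: pinched from above, it can be carried round without turning the gripper.
- rack: Light wooden rack block, 120 (x) x 140 (y) x 30 mm high, fixed to the bench to the left or the right of the vise. Three slots run along its x, at y = -46, 0 and +46 mm, 11 mm wide, 15 mm deep, open at both ends. Origin: centre of its underside.
- plate_long: The drawplate to clamp, longest of three: steel slab 150 (x) x 9 (y) x 50 mm high (z), about 0.5 kg, two rows of dark holes 32 and 42 mm above the lower edge, blank below. It stands on the blank edge in a slot of the rack, 35 mm showing above the rack. Origin: middle of its lower edge; x along its length, z up.
- plate_mid: Another drawplate in the rack, 112 x 9 x 50 mm, origin in the middle of its lower edge. Leave it.
- plate_short: Another drawplate in the rack, 80 x 9 x 50 mm, origin in the middle of its lower edge. Leave it.
- burr_block: Wooden block with burrs standing in it, 120 x 120 x 35 mm, 71 mm high over the burrs, fixed on the other side of the vise from the rack. Origin: centre of its underside.
- jar: Small glass jar with metal lid, 54 mm in diameter, 110 mm high, close beside the vise. Origin: centre of its underside. Leave it.
- tin: Small aluminium tin, 40 mm in diameter, 30 mm high, close beside the vise. Origin: centre of its underside. Leave it.
- pliers: Pliers lying flat beyond the vise, about 125 x 70 x 14 mm. Origin: at the rivet, on the bench. Leave it.
- hammer: Hammer lying on the bench beyond the vise, 200 mm long, not over 40 mm high. Origin: under its middle. Leave it.
- doming_block: Steel doming cube, 50 mm, on the bench. Origin: centre of its underside. Leave it.
- fixed_jaw: The vise's fixed jaw, 80 mm wide (y), 35 mm long (x), rising 24 mm above the bed. Origin: on the bed, mid-width, in the plane of its gripping face (x = +20, y = 0, z = 95 mm in the vise's frame).
- jaw: The vise's moving jaw, on the crank's side of the fixed jaw: 80 mm wide (y), 32 mm long (x), rising 24 mm above the bed. Origin: on the bed, mid-width, in the plane of its gripping face. Moved along x by the crank only; it cannot be pushed.
- crank_hub (a point): Centre of the crank's hub (radius 11 mm) on the screw axis, at x = -100, z = 84 mm in the vise's frame; the 14 mm wide arm runs from it to the handle, in x = -104 to -94 mm.

How it is judged:
On the way, in this order (a step that is already met when the one before it is completed fails the run):
1. the long drawplate stands on the vise bed between the jaws, upright, let go (z of plate_long in the frame of vise between 0.092 and 0.099 m and y of plate_long in the frame of vise between -0.02 and 0.02 m and x of plate_long in the frame of vise between -0.01 and 0.02 m and angle between plate_long's own z axis and vertical below 0.4 rad and contact force between the fingers and plate_long below 0.2 N and linear speed of plate_long below 0.03 m/s), for 0.2 s.
2. the jaws have been cranked tight on it (contact force between each of jaw, fixed_jaw and plate_long above 25 N), for 0.2 s.
At the end, for the whole second after the job is handed in: The long drawplate stands on the vise bed (lower edge within 4 mm of it), its middle within 20 mm of the jaws' middle, upright within 0.06 rad, with both jaws pressing on it with more than 25 N, everything at rest and let go (all of step 2 and z of plate_long in the frame of vise between 0.092 and 0.099 m and y of plate_long in the frame of vise between -0.02 and 0.02 m and x of plate_long in the frame of vise between -0.01 and 0.02 m and angle between plate_long's own z axis and vertical below 0.06 rad and linear speed of plate_long below 0.01 m/s and velocity of joint crank between -0.05 and 0.05 rad/s); the robot touches nothing.
It fails at once if the drawplate is dropped (falls freely by more than about 1 cm) (linear speed of plate_long above 0.45 m/s and contact force between the fingers and plate_long below 0.1 N).
It fails at once if another drawplate, or the jar, tin, pliers, hammer or doming block is moved from its place (by over 20 mm for the plates, 30 mm for the rest), or the jar is knocked over (angle between jar's own z axis and vertical above 0.35 rad or distance of any of plate_mid, plate_short from where it was at the start of the episode above 0.02 m or distance of any of jar, tin, pliers, hammer, doming_block from where it was at the start of the episode above 0.03 m).
It also fails if it takes over 72 s, if anything falls off the work surface, if the arm or the gripper's body presses on something with over 40 N, if the wrist force passes 120 N, or if a joint passes its speed limit or range.

## Working session

There is one attempt and no reset: what is moved stays moved. The work goes in short steps, Python scripts to look and compute and a shell command to move; the robot and the scene stay as the last step left them, time stands still between calls to the robot, and variables do not carry over. Pictures are saved under pics/ and viewed, at most 10 in all, crops included, and the job is handed in when it is done.

```bash
ls; mkdir -p pics
python3 - <<'E'
from plant import robot, camrig, ticket, telemetry
import cv2,numpy as np
for n in("top","side"):
    c=camrig.read_camera(n); cv2.imwrite(f"pics/{n}0.png",c["image"][:,:,::-1])
    np.savez(f"{n}0.npz",**c)
    print(n,c["fx"],c["fy"],c["cx"],c["cy"],np.round(c["R"],3).tolist(),np.round(c["t"],3), np.round(-np.array(c["R"]).T@c["t"],3))
s=telemetry.read_state();print(s)
E
```

```text
inch.py
pics
plant.py
top 374.179241280985 374.179241280985 317.8275337344338 194.68349124071457 [[0.021, -0.999, 0.024], [-0.99, -0.025, -0.14], [0.141, -0.021, -0.99]] [-0.036  0.607  1.023] [4.570e-01 1.000e-03 1.099e+00]
side 447.06759043473505 447.06759043473505 320.5132390175908 195.2504510084593 [[0.981, -0.193, 0.019], [-0.077, -0.481, -0.874], [0.178, 0.856, -0.486]] [-0.615  0.142  1.197] [ 0.402 -1.075  0.718]
{'t': 0.1, 'q': array([ 1.21361408e+00,  1.31101569e-01,  1.48910235e+00, -4.85610555e-05,
        1.52302350e+00, -8.53930830e-02]), 'dq': array([-0.00087846, -0.00116716, -0.0033325 ,  0.00066126,  0.00139169,
       -0.00034353]), 'joint_torque': array([ 1.68016351e-03, -5.61342680e+01, -4.93096375e+01,  7.70741003e-02,
        2.92838307e-02, -1.19090419e-04]), 'tool_pos': array([0.16090334, 0.57754627, 0.23972017]), 'orientation': array([-4.25566592e-01, -3.11231973e+00,  2.52173636e-03]), 'force': array([-0.10622012, -0.14476583, -0.86775677]), 'wrist_torque': array([ 0.06562143, -0.02853892,  0.03211154]), 'gripper_force': 0.0, 'opening': 0.09293832506653109}
```

View pics/top0.png

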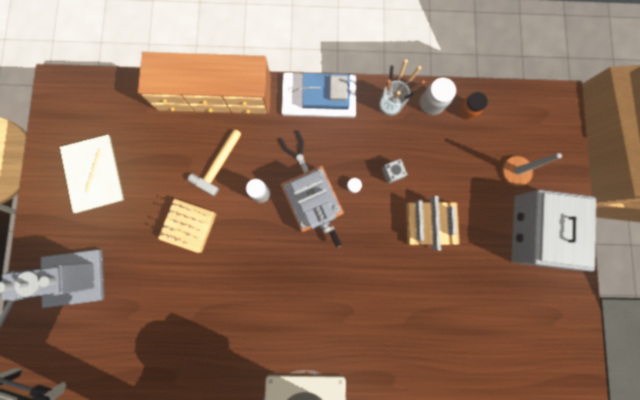

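View pics/side0.png

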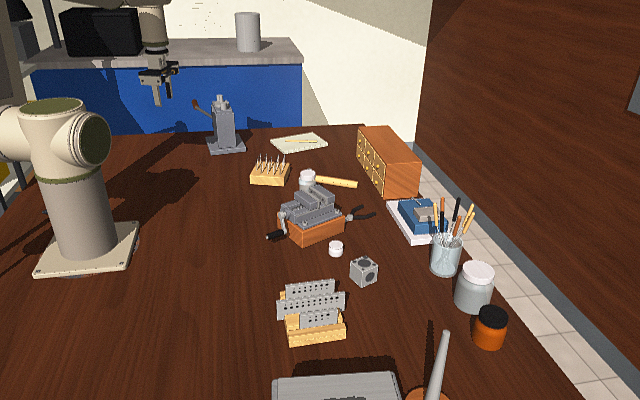

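Top view: the vise is near (313,198) with its handle near (335,238). The rack is near (433,222), with the long plate in the middle slot at columns 432–441, rows 197–249. The jar is at (258,190) and the tin at (354,185). I'll enlarge these areas.

Run:
```python
import cv2,numpy as np
t=cv2.imread("pics/top0.png");s=cv2.imread("pics/side0.png")
a=cv2.resize(t[155:255,270:370],None,fx=4,fy=4,interpolation=cv2.INTER_CUBIC)
b=cv2.resize(t[185:260,395:470],(400,400),interpolation=cv2.INTER_CUBIC)
cv2.imwrite("pics/topc.png",np.hstack([a,b]))
a=cv2.resize(s[175:265,255:375],(640,480)[:2],interpolation=cv2.INTER_CUBIC)
cv2.imwrite("pics/sidec.png",a)
```

```text
(no output)
```

View pics/topc.png

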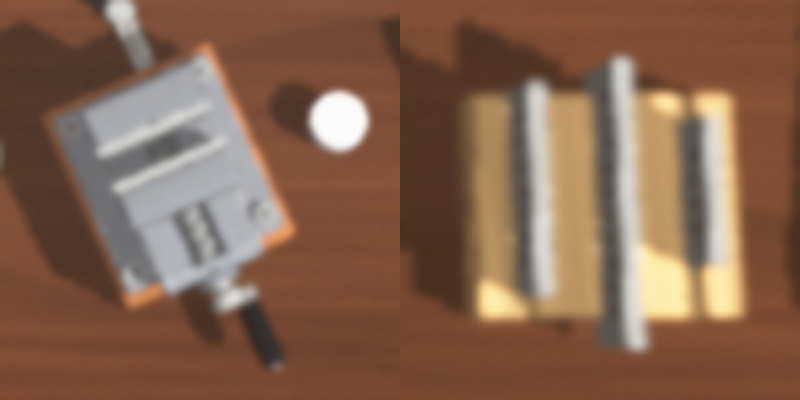

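View pics/sidec.png

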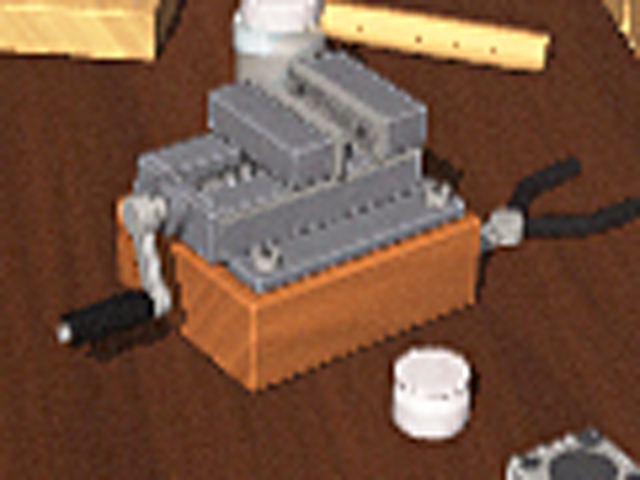

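The enlarged top view shows both jaws as bright strips: the fixed one from (100,155) to (210,105) and the moving one from (115,190) to (225,143). The gap looks like about 18 mm. In the enlarged side view, the crank arm hangs down from its hub at (145,215) and the handle runs to (65,330). The long plate's bright top edge goes from (622,60) to (635,350). Next I'll measure these.

```bash
cat > h.py <<'E'
import numpy as np,cv2
def cam(n,k="0"): return dict(np.load(f"{n}{k}.npz"))
def ray(c,u,v):
    d=c["R"].T@np.array([(u-c["cx"])/c["fx"],(v-c["cy"])/c["fy"],1.]); return -c["R"].T@c["t"],d
def plane(c,uv,z):
    o,d=ray(c,*uv); return o+d*(z-o[2])/d[2]
def tri(c1,p1,c2,p2):
    o1,d1=ray(c1,*p1);o2,d2=ray(c2,*p2)
    s=np.linalg.lstsq(np.c_[d1,-d2],o2-o1,rcond=None)[0]
    a,b=o1+s[0]*d1,o2+s[1]*d2; return (a+b)/2,np.linalg.norm(a-b)
def proj(c,X):
    p=c["R"]@X+c["t"]; return np.array([c["fx"]*p[0]/p[2]+c["cx"],c["fy"]*p[1]/p[2]+c["cy"]])
def blobs(c,box,f,K=8,amin=100):
    x0,y0,x1,y1=box; im=cv2.resize(c["image"][y0:y1,x0:x1],None,fx=K,fy=K,interpolation=cv2.INTER_CUBIC)
    m=f(im.astype(int)).astype(np.uint8)
    out=[]
    for k in cv2.findContours(m,cv2.RETR_EXTERNAL,cv2.CHAIN_APPROX_NONE)[0]:
        if cv2.contourArea(k)<amin*K*K/16: continue
        b=cv2.boxPoints(cv2.minAreaRect(k)); out.append(((b+.5)/K-.5+[x0,y0],cv2.contourArea(k)/K/K))
    return out,m
E
python3 - <<'E'
from h import *
t,s=cam("top"),cam("side")
def show(c,box,f,z,amin=100,nm=""):
    o,m=blobs(c,box,f,amin=amin)
    for b,a in o:
        P=np.array([plane(c,p,z) for p in b]);L=[np.linalg.norm(P[i]-P[i+1])*1e3 for i in(0,1)]
        e=P[1]-P[0] if L[0]>L[1] else P[2]-P[1]
        print(nm,"px",b.mean(0).round(1),"ctr",P.mean(0).round(4)[:2],"LxW",np.round(L,1),"dir",round(np.degrees(np.arctan2(e[1],e[0])),1))
for th in(185,200,215): show(t,(285,175,335,207),lambda i:i.min(2)>th,.119,20,f"strip{th}")
for th in(160,180,200): show(t,(395,190,470,255),lambda i:(i.min(2)>th),.065,20,f"plate{th}")
show(t,(322,215,350,255),lambda i:i.max(2)<60,.05,10,"handle top")
for th in(30,40): 
  o,m=blobs(s,(258,220,295,245),lambda i:i.max(2)<th,amin=10);print([(b.round(1).tolist(),a) for b,a in o])
  o,m=blobs(t,(322,215,350,255),lambda i:i.max(2)<th+25,amin=10);print("T",[(b.round(1).tolist(),a) for b,a in o])
# profile across the jaws, along the perpendicular through the middle
E
```

```text
strip185 px [329.6 204. ] ctr [ 0.5728 -0.0516] LxW [4.  4.7] dir -134.0
strip185 px [312.6 195.1] ctr [ 0.5954 -0.0065] LxW [80.   8.4] dir -63.7
strip185 px [308.5 186. ] ctr [0.6195 0.0052] LxW [78.9  8.3] dir -64.9
strip200 px [297.8 191. ] ctr [0.6056 0.0332] LxW [9.6 3. ] dir -61.7
strip200 px [324.2 190.1] ctr [ 0.6097 -0.0368] LxW [5.9 3.1] dir -43.4
strip200 px [303.7 188.3] ctr [0.6131 0.0177] LxW [17.2  4.2] dir -61.7
strip200 px [313.9 183.8] ctr [ 0.626  -0.0091] LxW [24.   4.5] dir -61.7
plate160 px [412.4 240.9] ctr [ 0.4821 -0.2852] LxW [ 9.  10.3] dir 179.1
plate160 px [454.2 223.5] ctr [ 0.5334 -0.4031] LxW [ 11.7 107.6] dir -179.1
plate160 px [421.1 220.2] ctr [ 0.5404 -0.3103] LxW [ 10.7 109.5] dir -178.9
plate160 px [441.2 222.6] ctr [ 0.5355 -0.3666] LxW [ 31.3 150.2] dir -178.8
plate180 px [453.9 220.3] ctr [ 0.542  -0.4025] LxW [ 8.7 81.6] dir -178.7
plate180 px [421.1 220.1] ctr [ 0.5406 -0.3103] LxW [  8.6 106.3] dir -178.9
plate180 px [438.3 222.6] ctr [ 0.5351 -0.3584] LxW [ 12.5 147.7] dir -178.6
plate200 px [438.4 239.4] ctr [ 0.4879 -0.3576] LxW [49.5  
[... 402 characters left out ...]
.6 238. ] ctr [ 0.4858 -0.0707] LxW [11.8 39.2] dir -153.0
[([[266.2, 233.8], [277.3, 230.1], [279.3, 236.3], [268.3, 240.0]], 25.328125), ([[272.3, 232.4], [274.3, 231.3], [274.8, 232.2], [272.8, 233.3]], 1.0390625), ([[275.6, 230.6], [281.6, 228.0], [284.1, 233.6], [278.1, 236.2]], 14.203125)]
T [([[330.1, 232.6], [333.1, 231.2], [338.8, 243.4], [335.8, 244.8]], 37.046875)]
[([[276.3, 240.0], [277.1, 239.1], [277.7, 239.7], [276.8, 240.6]], 0.7421875), ([[278.1, 238.8], [278.8, 238.1], [279.5, 238.8], [278.8, 239.5]], 0.7890625), ([[265.9, 233.7], [282.0, 228.0], [284.7, 235.7], [268.6, 241.4]], 99.1328125)]
T [([[329.3, 232.4], [333.6, 230.4], [339.9, 243.6], [335.6, 245.6]], 61.5078125)]
```

Run:
```python
from h import *
t,s=cam("top"),cam("side")
H,e=tri(t,(334.6,238.0),s,(275.3,234.7));print("handle",H.round(4),e)
y=np.radians(25.7);X=np.array([np.cos(y),np.sin(y)]);Y=np.array([-X[1],X[0]])
F=np.array([.6195,.0052]);M=np.array([.5954,-.0065])
mid=(F+M)/2
print("opening+w",(F-M)@X, "handle in jaw frame (x from F strip ctr, y)",(H[:2]-F)@X,(H[:2]-mid)@Y, "z-84",H[2]-.084)
for w in(.006,.008):
    O=F-w/2*X-.02*X; print("vise origin",O.round(4),"handle x",(H[:2]-O)@X,"opening",(F-M)@X-w)
a=np.arctan2((H[:2]-mid)@Y,H[2]-.084);print("a",a%(2*np.pi),"r",np.hypot((H[:2]-mid)@Y,H[2]-.084)," openings",[(a%(2*np.pi)+k*2*np.pi)*8/2/np.pi for k in range(3)])
# brightness profile across jaws along vise x through three y offsets, z=.119
im=t["image"].mean(2).astype(np.float32)
c0=F-.004*X-.02*X
for oy in(-.025,.025):
    xs=np.arange(-.034,.036,.002);p=np.array([proj(t,np.r_[c0+x*X+oy*Y,.119]) for x in xs],np.float32)
    v=cv2.remap(im,p[:,:1],p[:,1:],cv2.INTER_LINEAR).ravel();print(list(zip((xs*1e3).round().astype(int).tolist(),v.astype(int).tolist())))
# orange block outline top view
o,m=blobs(t,(270,155,355,240),lambda i:(i[...,0]>150)&(i[...,0]-i[...,2]>80),amin=5)
for b,a in o: print("orange",b.round(1).tolist(),a)
# side-view plate top edge ends and rack
```

```text
handle [ 0.4873 -0.0718  0.0375] 0.002142082207480014
opening+w 0.026789767503536684 handle in jaw frame (x from F strip ctr, y) -0.15254688645108228 -0.012016700794648887 z-84 -0.046454391076913834
vise origin [ 0.5988 -0.0048] handle x -0.1295468864510822 opening 0.020789767503536685
vise origin [ 0.5979 -0.0052] handle x -0.12854688645108225 opening 0.018789767503536683
a 3.3947214539001243 r 0.04798345077539721  openings [np.float64(4.322293598466484), np.float64(12.322293598466485), np.float64(20.322293598466484)]
[(-34, 169), (-32, 173), (-30, 176), (-28, 178), (-26, 178), (-24, 177), (-22, 176), (-20, 174), (-18, 174), (-16, 173), (-14, 172), (-12, 169), (-10, 169), (-8, 176), (-6, 189), (-4, 194), (-2, 186), (0, 158), (2, 138), (4, 127), (6, 132), (8, 139), (10, 149), (12, 157), (14, 160), (16, 160), (18, 169), (20, 186), (22, 200), (24, 198), (26, 189), (28, 181), (30, 177), (32, 175), (34, 174)]
[(-34, 167), (-32, 169), (-30, 174), (-28, 176), (-26, 176), (-24, 175), (-22, 174), (-20, 172), (-18, 171), (-16, 170), (-14, 168), (-12, 166), (-10, 166), (-8, 174), (-6, 189), (-4, 195), (-2, 185), (0, 158), (2, 131), (4, 116), (6, 111), (8, 110), (10, 109), (12, 110), (14, 116), (16, 131), (18, 153), (20, 180), (22, 196), (24, 199), (26, 191), (28, 183), (30, 176), (32, 173), (34, 172)]
orange [[300.3, 228.5], [309.4, 225.5], [310.6, 229.3], [301.5, 232.3]] 29.65625
orange [[317.7, 166.1], [326.3, 163.0], [344.8, 214.1], [336.3, 217.2]] 108.1328125
```

The plate can go in as things stand:
- **Jaw opening:** about 20 mm. The strips and the handle angle (a ≈ 15.96 rad) agree, so it doesn't need opening first.
- **Vise:** origin about (0.598, -0.005), yaw 25.7°.
- **Long plate:** at (0.536, -0.3565), yaw 1.2°.

I'll move over the plate now.

```bash
cat >> h.py <<'E'
def go(x,y,z,ydeg):
    from plant import robot, camrig, ticket, telemetry
    from scipy.spatial.transform import Rotation as Ro
    st=telemetry.read_state();R=Ro.from_rotvec(st["orientation"]).as_matrix()
    ya=np.arctan2(R[1,1],R[0,1]);d=np.array([x,y,z])-st["tool_pos"]
    turn=-((np.radians(ydeg)-ya+np.pi)%(2*np.pi)-np.pi)
    g=np.radians(ydeg);R2=np.c_[[-np.sin(g),np.cos(g),0],[np.cos(g),np.sin(g),0],[0,0,-1]]
    print("t",st["t"],"ydeg",np.degrees(ya).round(2),"tilt",R[:,2].round(3),"turn",turn.round(4),"now-axes",(R.T@d).round(4),"after-turn axes",(R2.T@d).round(4),"q6",st["q"][5].round(2),"F",st["force"].round(1),"open",st["opening"].round(4),"g",round(st["gripper_force"],1))
E
sed -i 's/R2=np.c_\[\[-np.sin(g),np.cos(g),0\]/R2=np.c_[[-np.sin(g),np.cos(g),0]/' h.py
python3 inch.py '[[0.03,0,0,0,-0.146],[0.03,0,0,0,-0.147],[0.03,-0.017,-0.047,0,0],[0.03,-0.017,-0.047,0,0],[0.03,-0.017,-0.047,0,0],[0.03,-0.017,-0.047,0,0],[0.03,-0.017,-0.047,0,0],[0.03,-0.017,-0.047,0,0],[0.03,-0.017,-0.047,0,0],[0.03,-0.017,-0.047,0,0],[0.03,-0.017,-0.047,0,0],[0.03,-0.017,-0.047,0,0],[0.03,-0.017,-0.047,0,0],[0.03,-0.017,-0.047,0,0],[0.03,-0.017,-0.047,0,0],[0.03,-0.017,-0.047,0,0],[0.03,-0.017,-0.047,0,0],[0.03,-0.017,-0.047,0,0]]' 25
python3 -c "
from h import *
go(.536,-.3565,.066,91.2)"
```

```text
t: 1.9
tool_pos: [0.449, -0.1703, 0.2403]
orientation: [0.032, -3.141, -0.0]
force: [0.5, 1.1, 0.8]
opening: 0.0302
gripper_force: 0.0Traceback (most recent call last):
  File "<string>", line 3, in <module>
    go(.536,-.3565,.066,91.2)
    ~~^^^^^^^^^^^^^^^^^^^^^^^
  File "h.py", line 28, in go
    print("t",st["t"],"ydeg",np.degrees(ya).round(2),"tilt",R[:,2].round(3),"turn",turn.round(4),"now-axes",(R.T@d).round(4),"after-turn axes",(R2.T@d).round(4),"q6",st["q"][5].round(2),"F",st["force"].round(1),"open",st["opening"].round(4),"g",round(st["gripper_force"],1))
                                                                                                                                                                                                                          ^^^^^^^^^^^^^^^^^^^
AttributeError: 'float' object has no attribute 'round'
```

```bash
sed -i 's/st\["opening"\].round(4)/round(float(st["opening"]),4)/;s/turn.round(4)/round(float(turn),4)/;s/np.degrees(ya).round(2)/round(float(np.degrees(ya)),2)/' h.py
python3 -c "
from h import *
go(.536,-.3565,.066,91.2)"
```

```text
t 1.9 ydeg 91.18 tilt [-0.  0. -1.] turn -0.0003 now-axes [-0.0831 -0.188   0.1742] after-turn axes [-0.083  -0.188   0.1743] q6 -2.06 F [0.5 1.1 0.8] open 0.0302 g 0.0
```

```bash
python3 inch.py '[[0.03,-0.0166,-0.0376,0,0],[0.03,-0.0166,-0.0376,0,0],[0.03,-0.0166,-0.0376,0.02,0],[0.03,-0.0166,-0.0376,0.02,0],[0.03,-0.0166,-0.0376,0.02,0],[0.03,0,0,0.04,0],[0.03,0,0,0.02,0],[0.03,0,0,0,0],[0.03,0,0,0,0]]'
python3 - <<'E'
from h import *
from plant import robot, camrig, ticket, telemetry
go(.536,-.3565,.066,91.2)
for n in("top","side"):
    c=camrig.read_camera(n);np.savez(f"{n}1.npz",**c)
a=cam("top","1")["image"][180:270,390:480,::-1];b=cam("side","1")["image"][230:350,250:370,::-1]
cv2.imwrite("pics/p1.png",np.hstack([cv2.resize(a,(400,400)),cv2.resize(b,(400,400))]))
E
```

```text
t: 2.8
tool_pos: [0.5356, -0.354, 0.1205]
orientation: [0.033, -3.14, -0.001]
force: [-0.4, -1.0, 0.2]
opening: 0.03
gripper_force: 0.0
t 2.8 ydeg 91.22 tilt [-0.001  0.001 -1.   ] turn 0.0004 now-axes [-0.0004 -0.0025  0.0545] after-turn axes [-0.0003 -0.0025  0.0545] q6 -2.26 F [-0.4 -1.   0.2] open 0.03 g 0.0
```

View pics/p1.png

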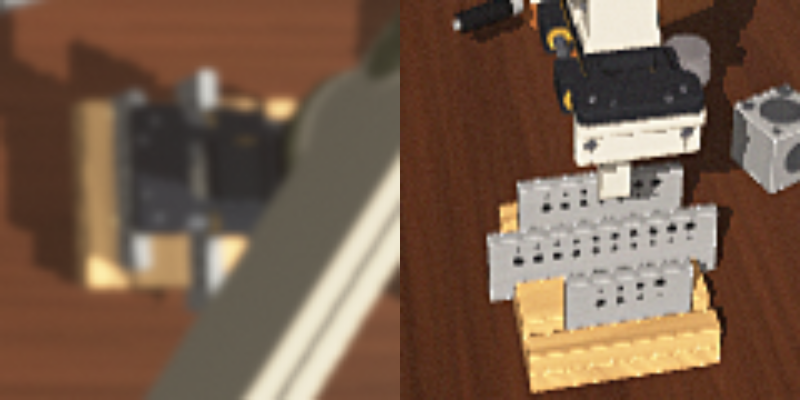

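The side crop shows the near finger at (615,180), over the middle of the long plate, which spans columns 490–715. I'll go down and grip.

```bash
python3 inch.py '[[0.03,0,-0.0025,0.018,0],[0.03,0,0,0.018,0],[0.03,0,0,0.018,0],[0.03,0,0,0,0],[0,0,0,0,0],[0,0,0,0,0],[0,0,0,0,0],[0,0,0,0,0],[0,0,0,0,0]]' 40
python3 -c "
from h import *
go(.536,-.3565,.066,91.2)"
```

```text
t: 3.8
tool_pos: [0.5367, -0.3573, 0.0681]
orientation: [-0.033, 3.14, -0.002]
force: [-0.8, 0.7, 6.0]
opening: 0.0089
gripper_force: 40.0
t 3.8 ydeg 91.22 tilt [ 0.002 -0.001 -1.   ] turn 0.0003 now-axes [0.0007 0.0008 0.0021] after-turn axes [0.0007 0.0008 0.0021] q6 -2.26 F [-0.8  0.7  6. ] open 0.0089 g 40.0
```

```bash
python3 inch.py '[[0,0,0,-0.01,0],[0,0,0,-0.015,0],[0,0,0,-0.02,0],[0,0,0,-0.025,0],[0,0,0,-0.025,0],[0,0,0,-0.025,0],[0,0,0,-0.02,0],[0,0,0,0,0],[0,0,0,0,0]]' 50
python3 -c "
from h import *
go(.6069,-.0009,.200,25.7)"
```

```text
t: 4.7
tool_pos: [0.5359, -0.3567, 0.2067]
orientation: [-0.033, 3.141, -0.0]
force: [0.6, 0.1, -6.8]
opening: 0.0084
gripper_force: 50.0
t 4.7 ydeg 91.22 tilt [ 0. -0. -1.] turn 1.1435 now-axes [-0.0785  0.3542  0.0067] after-turn axes [0.2898 0.2182 0.0067] q6 -2.26 F [ 0.6  0.1 -6.8] open 0.0084 g 50.0
```

```bash
python3 inch.py '[[0,-0.003,0.0142,0,0],[0,-0.006,0.028,0,0],[0,-0.0087,0.039,0,0],[0,-0.0087,0.039,0,0],[0,-0.0087,0.039,0,0],[0,-0.0087,0.039,0,0.1],[0,0,0,0,0.1435],[0,0,0,0,0.15],[0,0,0,0,0.15],[0,0,0,0,0.15],[0,0,0,0,0.15],[0,0,0,0,0.15],[0,0,0,0,0.1],[0,0,0,0,0.05],[0,0,0,0,0],[0,0,0,0,0]]'
python3 -c "
from h import *
go(.6069,-.0009,.200,25.7)"
```

```text
t: 6.3
tool_pos: [0.5748, -0.1569, 0.2052]
orientation: [-1.668, -2.659, 0.001]
force: [0.5, 0.2, -7.3]
opening: 0.0085
gripper_force: 50.0
t 6.3 ydeg 25.81 tilt [-0.002  0.001 -1.   ] turn 0.002 now-axes [0.1264 0.0968 0.0053] after-turn axes [0.1266 0.0966 0.0052] q6 -0.8 F [ 0.5  0.2 -7.3] open 0.0085 g 50.0
```

```bash
python3 inch.py '[[0,0.0126,0.0096,0,0.002],[0,0.025,0.019,0,0],[0,0.03,0.023,0,0],[0,0.03,0.023,0,0],[0,0.019,0.015,0,0],[0,0.01,0.007,0,0],[0,0,0,0,0],[0,0,0,0,0],[0,0,0,0,0]]'
python3 - <<'E'
from h import *
from plant import robot, camrig, ticket, telemetry
go(.6069,-.0009,.148,25.7)
for n in("top","side"):
    c=camrig.read_camera(n);np.savez(f"{n}2.npz",**c)
a=cam("top","2")["image"][140:240,260:360,::-1];b=cam("side","2")["image"][150:250,260:360,::-1]
cv2.imwrite("pics/p2.png",np.hstack([cv2.resize(a,(400,400)),cv2.resize(b,(400,400))]))
E
```

```text
t: 7.2
tool_pos: [0.6078, -0.0029, 0.2065]
orientation: [1.676, 2.657, -0.001]
force: [0.3, -0.3, -5.5]
opening: 0.0087
gripper_force: 50.0
t 7.2 ydeg 25.53 tilt [-0.    -0.001 -1.   ] turn -0.0029 now-axes [0.0022 0.0001 0.0585] after-turn axes [0.0022 0.0001 0.0585] q6 -0.53 F [ 0.3 -0.3 -5.5] open 0.0087 g 50.0
```

View pics/p2.png

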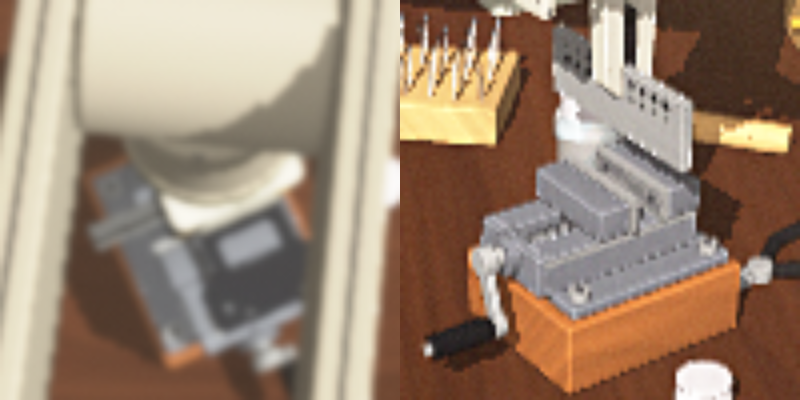

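Run:
```python
from h import *
s=cam("side","2");y=np.radians(25.7);X=np.array([np.cos(y),np.sin(y),0]);Y=np.array([-X[1],X[0],0]);Z=np.array([0,0,1.])
O=np.array([.5979,-.0052,0]);P=np.array([.6078,-.0029,.1534])
c=lambda p:((proj(s,p)-[260,150])*4+[400,0]).round(0)
for sx in(-.0045,.0045): print("plate near bottom",c(P-.075*Y+sx*X),"top",c(P-.075*Y+sx*X+.05*Z),"far top",c(P+.075*Y+sx*X+.05*Z))
for x in(.02,.055,0,-.032): print("jaw top near",x,c(O+x*X-.04*Y+.119*Z),"far",c(O+x*X+.04*Y+.119*Z))
print("hub",c(O-.1*X+.084*Z),"block near bottom",c(O-.075*X-.065*Y),c(O+.075*X-.065*Y),"top",c(O-.075*X-.065*Y+.055*Z))
im=cv2.resize(s["image"][150:225,290:350,::-1],None,fx=8,fy=8,interpolation=cv2.INTER_CUBIC)
cv2.imwrite("pics/p3.png",im)
```

```text
plate near bottom [681. 172.] top [683. 104.] far top [552.  25.]
plate near bottom [692. 168.] top [694. 100.] far top [562.  22.]
jaw top near 0.02 [663. 188.] far [595. 143.]
jaw top near 0.055 [703. 174.] far [634. 131.]
jaw top near 0 [640. 197.] far [572. 151.]
jaw top near -0.032 [601. 210.] far [535. 163.]
hub [484. 260.] block near bottom [570. 395.] [740. 324.] top [570. 328.]
```

View pics/p3.png

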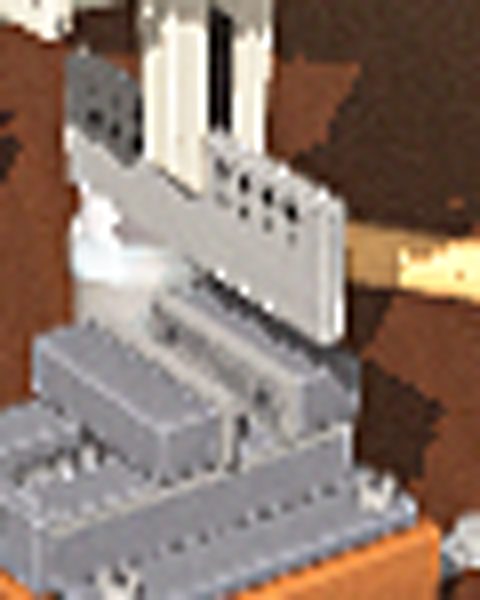

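The prediction and the picture agree to about 1 mm: near plate corner at (331,345), fixed jaw corner at (287,376), moving jaw face at (240,400). I'll lower it.

```bash
python3 inch.py '[[0,0.002,0,0.008,-0.003],[0,0,0,0.012,0],[0,0,0,0.012,0],[0,0,0,0.01,0],[0,0,0,0.006,0],[0,0,0,0.003,0],[0,0,0,0.002,0],[0,0,0,0,0],[0,0,0,0,0],[0,0,0,0,0]]'
python3 -c "
from h import *
go(.6069,-.0009,.148,25.7)"
```

```text
t: 8.3
tool_pos: [0.6075, -0.0, 0.1542]
orientation: [1.67, 2.66, 0.001]
force: [-0.1, 0.2, -5.7]
opening: 0.0082
gripper_force: 50.0
t 8.3 ydeg 25.76 tilt [ 0.001 -0.    -1.   ] turn 0.001 now-axes [-0.0005 -0.0009  0.0062] after-turn axes [-0.0005 -0.0009  0.0062] q6 -0.53 F [-0.1  0.2 -5.7] open 0.0082 g 50.0
```

```bash
python3 inch.py '[[0,0,-0.001,0.0015,0],[0,0,0,0.0015,0],[0,0,0,0.001,0],[0,0,0,0,0],[0,0,0,0,0]]'; for i in 1; do python3 inch.py '[[0,0,0,0.001,0],[0,0,0,0,0],[0,0,0,0,0]]'; done; python3 inch.py '[[0,0,0,0.001,0],[0,0,0,0,0],[0,0,0,0,0]]'
```

```text
t: 8.8
tool_pos: [0.6062, -0.0004, 0.1496]
orientation: [-1.67, -2.661, 0.0]
force: [0.6, -0.0, -7.1]
opening: 0.0084
gripper_force: 50.0
t: 9.1
tool_pos: [0.6062, -0.0004, 0.1486]
orientation: [-1.67, -2.661, 0.0]
force: [0.2, 0.8, -5.4]
opening: 0.0089
gripper_force: 50.0
t: 9.4
tool_pos: [0.6064, -0.0003, 0.1481]
orientation: [1.67, 2.66, 0.001]
force: [-1.1, 1.1, -2.5]
opening: 0.0084
gripper_force: 50.0
```

```bash
python3 inch.py '[[0,0,0,0.001,0],[0,0,0,0,0],[0,0,0,0,0]]' 20; python3 inch.py '[[0,0,0,0,0],[0.012,0,0,0,0],[0.02,0,0,0,0],[0.022,0,0,0,0],[0.022,0,0,0,0],[0.022,0,0,0,0]]'
```

```text
t: 9.7
tool_pos: [0.6067, -0.0003, 0.1481]
orientation: [1.67, 2.66, 0.001]
force: [-3.6, 1.1, 6.0]
opening: 0.0087
gripper_force: 20.0
t: 10.3
tool_pos: [0.6062, -0.0005, 0.1465]
orientation: [-1.671, -2.661, 0.0]
force: [0.3, -0.4, 0.6]
opening: 0.022
gripper_force: 0.0
```

The plate is down and released. I'll back straight up and check it.

```bash
python3 inch.py '[[0.022,0,0,-0.006,0],[0.022,0,0,-0.01,0],[0.022,0,0,-0.015,0],[0.022,0,0,-0.03,0],[0.022,0,0,-0.03,0],[0.06,0,0,0,0],[0.06,0,0,0,0.1],[0.06,0,0,0,0.15],[0.06,0,0,0,0.15],[0.06,0,0,0,0.15],[0.06,0,0,0,0.15],[0.06,0,0,0,0.15],[0.06,0,0,0,0.15],[0.06,0,0,0,0.15],[0.06,0,0,0,0.15],[0.06,0,0,0,0.15],[0.06,0,0,0,0.15],[0.06,0,0,0,0.12],[0.06,0,0,0,0],[0.06,0,0,0,0]]'
python3 - <<'E'
from h import *
from plant import robot, camrig, ticket, telemetry
go(.4855,-.072,.17,-64.3)
for n in("side","top"):
    c=camrig.read_camera(n);np.savez(f"{n}3.npz",**c)
b=cam("side","3")["image"][160:250,260:360,::-1]
cv2.imwrite("pics/p4.png",cv2.resize(b,None,fx=6,fy=6,interpolation=cv2.INTER_CUBIC))
E
```

```text
t: 12.3
tool_pos: [0.6063, -0.0004, 0.2382]
orientation: [3.105, 0.476, 0.001]
force: [-0.5, 0.3, 0.2]
opening: 0.06
gripper_force: 0.0
t 12.3 ydeg -72.58 tilt [ 0.001 -0.    -1.   ] turn -0.1445 now-axes [-0.1368  0.0321  0.0681] after-turn axes [-0.1399  0.0121  0.0682] q6 1.18 F [-0.5  0.3  0.2] open 0.06 g 0.0
```

View pics/p4.png

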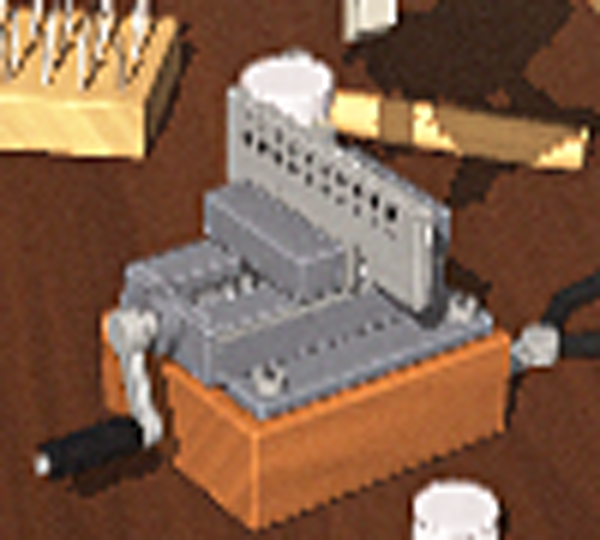

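The plate stands upright on the bed between the jaws, with its near end at (435,300). The handle is still at (90,445). I'll go to the crank.

```bash
python3 inch.py '[[0.06,0,0,0,-0.1445],[0.06,-0.02,0.002,0,0],[0.06,-0.03,0.0025,0,0],[0.06,-0.03,0.0025,0,0],[0.06,-0.03,0.0025,0,0],[0.06,-0.02,0.0025,0,0],[0.06,-0.01,0,0,0],[0.06,0,0,0.04,0],[0.06,0,0,0.04,0],[0.06,0,0,0.02,0],[0.06,0,0,0,0],[0.06,0,0,0,0]]' 30
python3 -c "
from h import *
go(.4852,-.072,.0434,-64.3)"
```

```text
t: 13.6
tool_pos: [0.4853, -0.0713, 0.1382]
orientation: [-3.064, -0.694, 0.0]
force: [-0.7, -1.0, 0.2]
opening: 0.0599
gripper_force: 0.0
t 13.6 ydeg -64.47 tilt [-0.  0. -1.] turn -0.0029 now-axes [-0.0004  0.0006  0.0948] after-turn axes [-0.0004  0.0006  0.0948] q6 0.87 F [-0.7 -1.   0.2] open 0.0599 g 0.0
```

```bash
python3 inch.py '[[0.06,0,0,0.025,0],[0.06,0,0,0.03,0],[0.06,0,0,0.02,0],[0.06,0,0,0.015,0],[0.06,0,0,0.005,0],[0.06,0,0,0,0],[0.04,0,0,0,0],[0.02,0,0,0,0],[0.0,0,0,0,0],[0,0,0,0,0],[0,0,0,0,0]]' 30
python3 -c "
from h import *
from plant import robot, camrig, ticket, telemetry
go(.4852,-.072,.0434,-64.3)
p=telemetry.read_state()['tool_pos'];y=np.radians(25.7);print((p[:2]-[.5979,-.0052])@[-np.sin(y),np.cos(y)],p[2]-.003-.084)"
```

```text
t: 14.7
tool_pos: [0.4851, -0.0715, 0.0429]
orientation: [3.064, 0.693, 0.001]
force: [-0.9, -0.4, 0.1]
opening: 0.0249
gripper_force: 0.0
t 14.7 ydeg -64.52 tilt [ 0. -0. -1.] turn -0.0038 now-axes [-0.0002  0.0004 -0.0005] after-turn axes [-0.0002  0.0004 -0.0005] q6 0.88 F [-0.9 -0.4  0.1] open 0.0249 g 0.0
-0.010872074146766608 -0.04409302059360619
```

```bash
python3 inch.py '[[0,0,0,0,0],[0,0,0,0,0],[0,0,0,0,0]]' 30; python3 -c "
import numpy as np
y=np.radians(25.7)
from plant import robot, camrig, ticket, telemetry
p=telemetry.read_state()['tool_pos'];Y=(p[:2]-[.5979,-.0052])@[-np.sin(y),np.cos(y)];a=np.arctan2(Y,p[2]-.087)%(2*np.pi);print(a,Y,p[2]-.087,telemetry.read_state()['opening'])
m=a-np.pi/20-np.arange(20)*np.pi/10
print(np.c_[14.08*np.cos(m),-14.08*np.sin(m)].round(1).tolist())"
```

```text
t: 15.0
tool_pos: [0.4853, -0.0719, 0.0428]
orientation: [3.063, 0.693, 0.001]
force: [1.5, -3.9, 0.1]
opening: 0.0172
gripper_force: 30.0
3.392097689716364 -0.011304108973135898 -0.04417739161527919 0.01718198296760961
[[-14.0, 1.3], [-13.7, -3.1], [-12.1, -7.2], [-9.3, -10.6], [-5.6, -12.9], [-1.3, -14.0], [3.1, -13.7], [7.2, -12.1], [10.6, -9.3], [12.9, -5.6], [14.0, -1.3], [13.7, 3.1], [12.1, 7.2], [9.3, 10.6], [5.6, 12.9], [1.3, 14.0], [-3.1, 13.7], [-7.2, 12.1], [-10.6, 9.3], [-12.9, 5.6]]
```

Gripped at a ≈ 3.39, with an opening of 17 mm on the 18 mm handle. First quarter turn, as a test.

```bash
python3 inch.py '[[0,0,-0.0140,0.0013,0],[0,0,-0.0137,-0.0031,0],[0,0,-0.0121,-0.0072,0],[0,0,-0.0093,-0.0106,0],[0,0,-0.0056,-0.0129,0]]' 30
cat >> h.py <<'E'
def crank():
    from plant import robot, camrig, ticket, telemetry
    y=np.radians(25.7);s=telemetry.read_state();p=s['tool_pos'];Y=(p[:2]-[.5979,-.0052])@[-np.sin(y),np.cos(y)];f=s['force']
    print("a",round(np.arctan2(Y,p[2]-.087)%(2*np.pi),3),"r",round(np.hypot(Y,p[2]-.087),4),"F xv,yv,z",(f[:2]@[np.cos(y),np.sin(y)]).round(1),(f[:2]@[-np.sin(y),np.cos(y)]).round(1),f[2].round(1))
E
python3 -c "
from h import *
crank()"
```

```text
t: 15.5
tool_pos: [0.461, -0.0211, 0.0746]
orientation: [-3.063, -0.693, 0.0]
force: [6.0, -5.2, -6.1]
opening: 0.0169
gripper_force: 30.0
a 1.84 r 0.0468 F xv,yv,z 3.1 -7.3 -6.1
```

```bash
python3 inch.py '[[0,0,0,-0.014,0],[0,0,0.0031,-0.0137,0],[0,0,0.0072,-0.0121,0],[0,0,0.0106,-0.0093,0],[0,0,0.0129,-0.0056,0],[0,0,0.0140,-0.0013,0],[0,0,0.0137,0.0031,0],[0,0,0.0121,0.0072,0],[0,0,0.0093,0.0106,0],[0,0,0.0056,0.0129,0]]' 30
python3 -c "
from h import *
crank()"
python3 inch.py '[[0,0,0.0013,0.0140,0],[0,0,-0.0031,0.0137,0],[0,0,-0.0072,0.0121,0],[0,0,-0.0106,0.0093,0],[0,0,-0.0129,0.0056,0]]' 30
python3 -c "
from h import *
crank()"
```

```text
t: 16.5
tool_pos: [0.4988, -0.1003, 0.0965]
orientation: [-3.06, -0.692, 0.002]
force: [-3.8, 14.1, 1.4]
opening: 0.0169
gripper_force: 30.0
a 4.931 r 0.0437 F xv,yv,z 2.7 14.4 1.4
t: 17.0
tool_pos: [0.4858, -0.0728, 0.0429]
orientation: [3.063, 0.693, 0.0]
force: [-0.5, -4.4, 7.8]
opening: 0.0173
gripper_force: 30.0
a 3.413 r 0.0458 F xv,yv,z -2.4 -3.7 7.8
```

```bash
python3 inch.py '[[0,0,-0.0140,0.0013,0],[0,0,-0.0137,-0.0031,0],[0,0,-0.0121,-0.0072,0],[0,0,-0.0093,-0.0106,0],[0,0,-0.0050,-0.0129,0],[0,0,0,0,0]]' 30
python3 -c "
from h import *
crank()"
python3 inch.py '[[0,0,-0.0006,-0.014,0],[0,0,0,0,0]]' 30
python3 -c "
from h import *
crank()"
```

```text
t: 17.6
tool_pos: [0.4611, -0.0213, 0.0753]
orientation: [-3.06, -0.693, 0.002]
force: [-3.2, 9.4, 1.7]
opening: 0.0171
gripper_force: 30.0
a 1.826 r 0.0464 F xv,yv,z 1.2 9.9 1.7
t: 17.8
tool_pos: [0.4606, -0.0204, 0.0892]
orientation: [-3.058, -0.693, 0.003]
force: [-5.2, 13.0, 4.1]
opening: 0.0172
gripper_force: 30.0
a 1.523 r 0.0459 F xv,yv,z 1.0 14.0 4.1
```

```bash
python3 inch.py '[[0,0,0.003,-0.0137,0],[0,0,0,0,0]]'
python3 -c "
from h import *
crank()"
python3 inch.py '[[0,0,0.0067,-0.0121,0],[0,0,0,0,0]]'
python3 -c "
from h import *
crank()"
```

```text
t: 18.0
tool_pos: [0.4621, -0.0234, 0.1032]
orientation: [-3.059, -0.693, 0.003]
force: [-8.0, 12.6, 9.7]
opening: 0.0172
gripper_force: 30.0
a 1.205 r 0.0455 F xv,yv,z -1.7 14.8 9.7
t: 18.2
tool_pos: [0.4655, -0.0304, 0.1156]
orientation: [-3.06, -0.693, 0.002]
force: [-6.8, 8.5, 11.6]
opening: 0.0169
gripper_force: 30.0
a 0.881 r 0.045 F xv,yv,z -2.5 10.6 11.6
```

```bash
python3 inch.py '[[0,0,0.0039,-0.006,0],[0,0,0,0,0]]'
python3 -c "
from h import *
crank()"
python3 inch.py '[[0,0,0.005,-0.0051,0],[0,0,0,0,0]]'
python3 -c "
from h import *
crank()"
```

```text
t: 18.4
tool_pos: [0.4675, -0.0348, 0.1207]
orientation: [-3.062, -0.693, 0.001]
force: [0.5, 3.6, 0.6]
opening: 0.0172
gripper_force: 30.0
a 0.727 r 0.045 F xv,yv,z 2.0 3.0 0.6
t: 18.6
tool_pos: [0.4697, -0.0395, 0.1248]
orientation: [-3.063, -0.693, 0.001]
force: [6.8, 2.3, -10.4]
opening: 0.0179
gripper_force: 30.0
a 0.579 r 0.0451 F xv,yv,z 7.2 -0.8 -10.4
```

```bash
python3 inch.py '[[0,0,0.0063,-0.0035,0],[0,0,0,0,0]]'
python3 -c "
from h import *
crank()"
python3 inch.py '[[0,0,0.0068,-0.0025,0],[0,0,0,0,0]]'
python3 -c "
from h import *
crank()"
```

```text
t: 18.8
tool_pos: [0.472, -0.0443, 0.1275]
orientation: [-3.061, -0.692, 0.002]
force: [7.2, 5.6, -13.2]
opening: 0.0173
gripper_force: 30.0
a 0.445 r 0.0449 F xv,yv,z 9.0 1.9 -13.2
t: 19.0
tool_pos: [0.4744, -0.0495, 0.1295]
orientation: [-3.059, -0.692, 0.003]
force: [4.8, 10.4, -11.9]
opening: 0.0172
gripper_force: 30.0
a 0.31 r 0.0447 F xv,yv,z 8.9 7.3 -11.9
```

```bash
python3 inch.py '[[0,0,0.007,0,0],[0,0,0,0,0]]' 40
python3 -c "
from h import *
crank()"
python3 inch.py '[[0,0,0.007,0,0],[0,0,0,0,0]]'
python3 -c "
from h import *
crank()"
```

```text
t: 19.2
tool_pos: [0.4771, -0.0551, 0.1305]
orientation: [-3.057, -0.693, 0.004]
force: [-1.4, 14.1, -2.2]
opening: 0.0169
gripper_force: 40.0
a 0.168 r 0.0442 F xv,yv,z 4.8 13.3 -2.2
t: 19.4
tool_pos: [0.48, -0.0611, 0.1309]
orientation: [-3.056, -0.693, 0.005]
force: [-4.4, 17.2, 2.6]
opening: 0.0169
gripper_force: 40.0
a 0.018 r 0.0439 F xv,yv,z 3.5 17.4 2.6
```

```bash
python3 inch.py '[[0,0,0.0075,0.0008,0],[0,0,0,0,0]]' 50
python3 -c "
from h import *
crank()"
python3 inch.py '[[0,0,0.0075,0.002,0],[0,0,0,0,0],[0,0,0,0,0]]'
python3 -c "
from h import *
crank()"
```

```text
t: 19.6
tool_pos: [0.4831, -0.0676, 0.1302]
orientation: [-3.056, -0.693, 0.005]
force: [-7.4, 18.0, 4.9]
opening: 0.017
gripper_force: 50.0
a 6.136 r 0.0437 F xv,yv,z 1.1 19.5 4.9
t: 19.9
tool_pos: [0.4862, -0.074, 0.1284]
orientation: [-3.056, -0.693, 0.005]
force: [-8.3, 18.6, 6.6]
opening: 0.0166
gripper_force: 50.0
a 5.966 r 0.0436 F xv,yv,z 0.6 20.4 6.6
```

```bash
python3 inch.py '[[0,0,0.007,0.0025,0],[0,0,0,0,0],[0,0,0,0,0]]' 55
python3 -c "
from h import *
crank()"
python3 inch.py '[[0,0,0.0065,0.0035,0],[0,0,0,0,0],[0,0,0,0,0]]'
python3 -c "
from h import *
crank()"
```

```text
t: 20.2
tool_pos: [0.4889, -0.0797, 0.1257]
orientation: [-3.054, -0.693, 0.006]
force: [-8.2, 21.5, 8.4]
opening: 0.0164
gripper_force: 55.1
a 5.809 r 0.0435 F xv,yv,z 2.0 22.9 8.4
t: 20.5
tool_pos: [0.4914, -0.085, 0.1221]
orientation: [-3.053, -0.693, 0.007]
force: [-9.8, 25.0, 9.4]
opening: 0.0166
gripper_force: 55.1
a 5.65 r 0.0435 F xv,yv,z 2.0 26.8 9.4
```

The pull has risen to about 27 N from the 5 N running value, so the jaws are tight. I'll let go, back off and look.

```bash
python3 inch.py '[[0.06,0,0,0,0],[0.06,0,0,0,0],[0.06,0,0,0,0],[0.06,0,0,0,0],[0.06,0,0,0,0],[0.06,-0.01,0,-0.03,0],[0.06,-0.02,0,-0.04,0],[0.06,-0.02,0,-0.04,0],[0.06,-0.02,0,-0.02,0],[0.06,0,0,0,0],[0.06,0,0,0,0],[0.06,0,0,0,0]]' 30
python3 - <<'E'
from h import *
from plant import robot, camrig, ticket, telemetry
crank()
for n in("side","top"):
    c=camrig.read_camera(n);np.savez(f"{n}4.npz",**c)
b=cam("side","4")["image"][160:250,260:360,::-1];a=cam("top","4")["image"][145:245,265:365,::-1]
cv2.imwrite("pics/p5.png",np.hstack([cv2.resize(b,(440,396),interpolation=cv2.INTER_CUBIC),cv2.resize(a,(360,396))]))
E
```

```text
t: 21.7
tool_pos: [0.4305, -0.1199, 0.2516]
orientation: [-3.063, -0.693, 0.003]
force: [0.2, -0.0, -1.1]
opening: 0.0601
gripper_force: 0.0
a 6.099 r 0.1674 F xv,yv,z 0.2 -0.1 -1.1
```

View pics/p5.png

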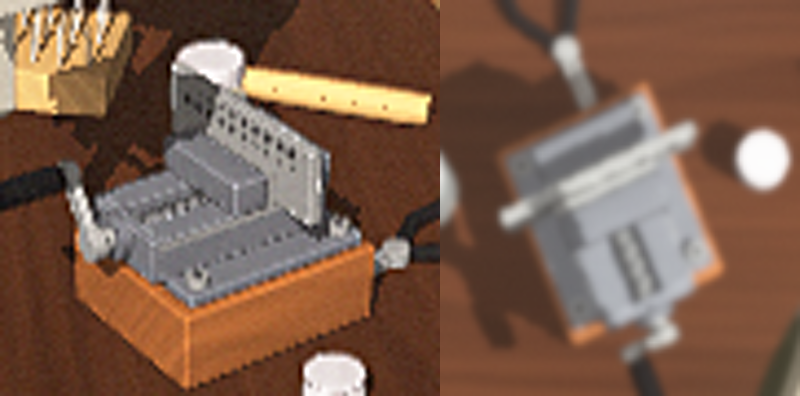

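The plate is clamped upright between the jaws with its holes above them. It is centred: in the top view its edge runs from (505,218) to (690,130). The crank has stayed where I left it and the gripper is clear. Handing in.

```bash
python3 -c "
from plant import robot, camrig, ticket, telemetry
print(ticket.close_job())"
```

```text
the job is handed in; nothing more can be done
None
```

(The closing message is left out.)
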